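# Make up the lunch tray and the dessert tray

### The arm

A 6-joint arm with a two-finger parallel gripper is mounted at the origin on a cart in front of the work surface, level with it; the furniture and walls round the work are solid. World frame = base frame: x ahead of the robot, y to its left, z up, the work surface at z = 0. Lengths are in m, angles in rad, forces in N, time in s.
With the tool pointing down it reaches from about 0.35 to 0.85 m from the base axis. Payload 8.1 kg.
Tool frame: the origin (TCP) lies on the centre line of the jaws, within the pads' length; the fingertips stand 17 mm ahead of it and the grasp point (between the pads) lies 2 mm behind it; z points along the fingers, y is the line along which they close (so a half turn about z gives the same grasp; the last joint's range is limited). The gripper opens to 93 mm and grips with 3 to 60 N. Pads are 15 mm wide; open, the fingers measure 128 mm over their backs; the gripper's body (75 mm by 188 mm) begins 65 mm behind the grasp point.
Start: joints at [-1.287, 0.13, 1.488, -0, 1.523, -0.085], TCP at [0.216, -0.56, 0.236] pointing down, gripper open.
Joint ranges: [-2.96, 2.96], [-0.89, 2.26], [0.02, 2.5], [-1.34, 4.48], [0, 2.73], [-2.66, 2.66]. Speed limits (rad/s): [2.39, 2.39, 2.79, 3.14, 3.14, 3.14].

### API

Orientations are given as a rotation vector (axis times angle).
In Python, from plant import status, eyes, robot gives the robot as it stands. The module is installed in compiled form; this text tells all that it offers.
- The arm moves only by the tool servo_tool, never from a script. Its argument "plan" is text: rows parted by semicolons, each of 4 numbers parted by spaces: the shift along the tool's x, y, z in m, then the turn about the tool's z in degrees. A call has 1 to 12 rows; each row is the pose to reach, as a shift and turn from the pose commanded when the call began, along the tool's axes at that moment; what a row does not reach only later rows make up. A row lasts 1/12 s, in which the tool goes at most 41.7 mm and 7.16 degrees, less where a joint would pass 70% of its speed; a pose out of reach is approached as far as the arm can. A call with a gripper value outside its range is refused whole. "grip" is the closure, from -1 (fully open) to 1 (shut), set as the call begins (left out, the last holds). The fingers move at their own pace and stop on an object; "grip_force" is the grip in N (left out, the last holds). Time passes only in rows, so rows that repeat a pose let the fingers close. It gives the time, the measured TCP pose, the force, the opening and the grip force at its end, in the units of the state.
- status.read_state(): the state, without advancing time (a new reading comes with each control period).
- eyes.read_camera(name): name is "scene" or "top" or "wrist"; returns a dict with "image" (400x640x3 uint8, blue, green, red), "fovy" (degrees; the focal length in pixels is half the picture's height over the tangent of half this angle, whatever the lens; pixels are square), "cx", "cy" (the principal point, pixels), "world_from_camera" (4x4, takes a point from camera to world coordinates); the wrist camera has in their place "hand_eye" (4x4, takes a point from camera to tool coordinates, whose origin is the TCP and whose axes are the flange's). Camera axes: x right, y down, z forward; pixel columns grow to the right and rows downward; lengths in m; the calibration is good to about 2 mm. The wrist camera is an equidistant fisheye: a pixel r from the principal point sees the ray r / f radians off the axis. A picture is of the moment at which its call begins: read the wrist's pose just before it. There is no depth.
- robot.close_job(): hands the job in; it is judged then, once.
The state is a dict: "t": time; "q": joint angles; "dq": joint speeds; "joint_torque": joint torques, N m; "tool_pos": TCP position; "orientation": TCP orientation; "force": force on the tool from outside, world axes, zero at the start; "wrist_torque": the same for the moment, N m; "opening": finger opening in m; "gripper_force": force on a finger pad.
Only numpy, scipy, OpenCV 4.12 (cv2) and the standard library are available. Lean on these libraries where they do the work, as an engineer would, in place of code of your own. Each camera call takes 0.05 s, during which the arm holds its last target. There are 200 camera calls.

### The job

Make up the two serving trays from the things on the right of the table. The larger tray, which has two round wells, gets the fork lying in its long cutlery bay, a food jar upright in the larger well and the salt shaker upright in the smaller well; the smaller tray gets the teaspoon lying in its cutlery bay and the other food jar upright in its well. Either jar may go on either tray; leave the kitchen timer where it stands.

Things in the scene. Friction and masses are not known exactly. Their poses are not given: they have to be found in the camera images.
- large_tray: larger serving tray, white floor, grey rims, 240 (x) by 200 (y) mm, fixed; origin: centre of underside, z up; floor 6 mm above it, outer rim 16 mm. Jar well centre x +50, y +45 mm (inner dia. 82, ring 6 mm above floor); salt well x -60, y +45 mm (inner dia. 64, ring 6 mm above floor); cutlery bay along x, centre x 0, y -60 mm, inside 214 by 56 mm, edges 5 mm above floor
- small_tray: smaller serving tray of the same make, 180 (x) by 180 (y) mm, fixed; origin: centre of underside, z up; floor 6 mm above it, outer rim 16 mm. Jar well centre x 0, y +40 mm (inner dia. 82, ring 6 mm above floor); cutlery bay along x, centre x 0, y -50 mm, inside 152 by 56 mm, edges 5 mm above floor
- food_jar_a: jar of food with a pale screw lid, 62 mm diameter, 75 mm high, 0.2 kg, upright, origin at the centre of its underside, z up; the two jars do the same duty
- food_jar_b: jar of food with a pale screw lid, 62 mm diameter, 75 mm high, 0.2 kg, upright, origin at the centre of its underside, z up; the two jars do the same duty
- salt: salt shaker, glass body 44 mm across up to 70 mm height, then a round metal cap 34 mm across, 90 mm high in all, 0.1 kg, upright, origin at the centre of its underside, z up
- fork: steel table fork lying flat, 196 mm long (x) and 27 mm wide at its widest, 13 mm high, 0.04 kg, its stem at mid-length 10 mm wide and 11 mm high; origin in the middle of its length on the underside, x along its length, z up. Take it near the middle; it may lie either way round in the bay
- teaspoon: steel teaspoon lying flat, 132 mm long (x), 26 mm wide at the bowl, 9 mm high, 0.025 kg, its stem at mid-length 9 mm wide and 9 mm high; origin in the middle of its length on the underside, x along its length, z up. Take it near the middle; it may lie either way round in the bay
- timer: red and white wind-up kitchen timer, 66 mm diameter, 57 mm high, among the stock; stays where it is. Origin at the centre of its underside, z up

How it is judged:
By the outcome, as a careful person would: the job done as asked, in the order asked, and still so for the second after the job is handed in, with the robot touching nothing.
It also fails if it takes over 128 s, if anything falls off the work surface, if the arm or the gripper's body presses on something with over 40 N, if the wrist force passes 120 N, or if a joint passes its speed limit or range.

## Working session

There is one attempt and no reset: what is moved stays moved. The work goes in short steps, Python scripts to look and compute and a tool call to move; the robot and the scene stay as the last step left them, time stands still between calls to the robot, and variables do not carry over. Pictures are saved under pics/ and viewed, at most 14 in all, crops included, and the job is handed in when it is done.

Besides the shell and the picture viewer there is one more tool, called after ">>>" as name(argument=value, ...) on one line, values as JSON. servo_tool: Moves the arm, as the interface text tells. Its arguments: {"type":"object","properties":{"plan":{"type":"string"},"grip":{"type":"number"},"grip_force":{"type":"number"}},"required":["plan"]}

```bash
mkdir -p pics
cat > h.py <<'E'
import numpy as np, cv2
from plant import status, eyes, robot
from scipy.spatial.transform import Rotation as R
def cam(n):
    s=status.read_state(); c=eyes.read_camera(n)
    c['f']=200/np.tan(np.radians(c['fovy'])/2)
    if n=='wrist':
        T=np.eye(4);T[:3,:3]=R.from_rotvec(s['orientation']).as_matrix();T[:3,3]=s['tool_pos']
        c['T']=T@c['hand_eye']
    else: c['T']=c['world_from_camera']
    c['n']=n; return c
def ray(c,u,v):
    a=np.array([u-c['cx'],v-c['cy']])
    if c['n']=='wrist':
        r=np.hypot(*a); th=r/c['f']; d=np.array([*(a/max(r,1e-9)*np.sin(th)),np.cos(th)])
    else: d=np.array([*(a/c['f']),1.]); d/=np.linalg.norm(d)
    return c['T'][:3,3],c['T'][:3,:3]@d
def onz(c,u,v,z):
    o,d=ray(c,u,v); return o+d*(z-o[2])/d[2]
def tri(rs):
    A=sum(np.eye(3)-np.outer(d,d) for o,d in rs); b=sum((np.eye(3)-np.outer(d,d))@o for o,d in rs)
    p=np.linalg.solve(A,b); return p,[np.linalg.norm(np.cross(p-o,d)) for o,d in rs]
def proj(c,p):
    q=np.linalg.inv(c['T'])@np.array([*p,1.]); q=q[:3]
    if c['n']=='wrist':
        r=np.hypot(q[0],q[1]); th=np.arctan2(r,q[2]); a=q[:2]/max(r,1e-9)*th*c['f']
    else: a=q[:2]/q[2]*c['f']
    return a+[c['cx'],c['cy']]
E
python3 - <<'E'
from h import *
for n in('scene','top','wrist'):
    c=cam(n); cv2.imwrite(f'pics/{n}0.png',c['image']); np.save(f'{n}0.npy',c,allow_pickle=True); print(n,c['f'],c['cx'],c['cy']);print(c['T'].round(3))
print(status.read_state())
E
```

```text
scene 436.05815293776635 318.93567961699983 203.8856109477097
[[-0.79  -0.305  0.531 -0.234]
 [-0.612  0.356 -0.706  1.004]
 [ 0.026 -0.883 -0.468  0.734]
 [ 0.     0.     0.     1.   ]]
top 476.5548799032754 317.82071899751617 200.05946652668217
[[ 0.004 -0.995  0.103  0.4  ]
 [-1.    -0.002  0.016 -0.037]
 [-0.015 -0.103 -0.995  1.311]
 [ 0.     0.     0.     1.   ]]
wrist 309.70691628693146 322.5253807101857 203.25222724068186
[[ 0.36  -0.9   -0.245  0.284]
 [-0.933 -0.348 -0.093 -0.532]
 [-0.002  0.262 -0.965  0.385]
 [ 0.     0.     0.     1.   ]]
{'t': 0.15, 'q': array([-1.28737273e+00,  1.31000794e-01,  1.48902603e+00,  4.31165183e-07,
        1.52299962e+00, -8.54272813e-02]), 'dq': array([ 1.88347890e-03, -8.29851910e-04, -2.62073653e-03,  6.82762697e-04,
        7.16679769e-05, -8.71613860e-04]), 'joint_torque': array([ 5.61108827e-04, -5.60478151e+01, -4.92331803e+01,  7.67960027e-02,
        3.06113146e-02, -6.83401572e-05]), 'tool_pos': array([ 0.21621571, -0.55924382,  0.23482228]), 'orientation': array([-3.08691421e+00, -5.75849063e-01,  2.21824921e-04]), 'force': array([ 1.02455182, -0.10287851, -0.33855219]), 'wrist_torque': array([0.03624951, 0.01448559, 0.00163475]), 'gripper_force': 0.0, 'opening': 0.09292443559412102}
```

View pics/top0.png

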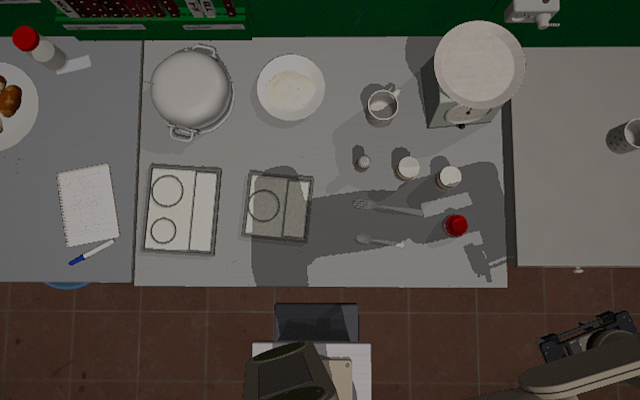

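View pics/scene0.png

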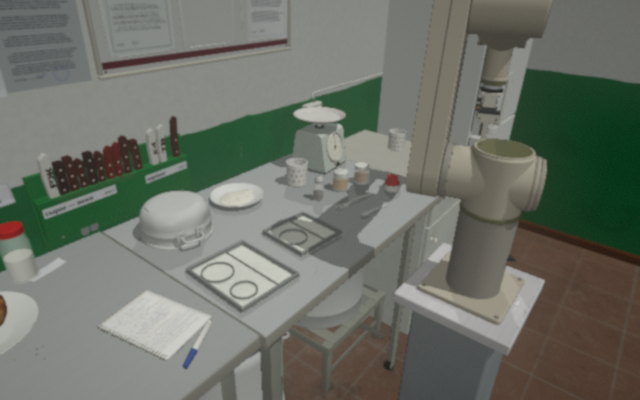

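View pics/wrist0.png

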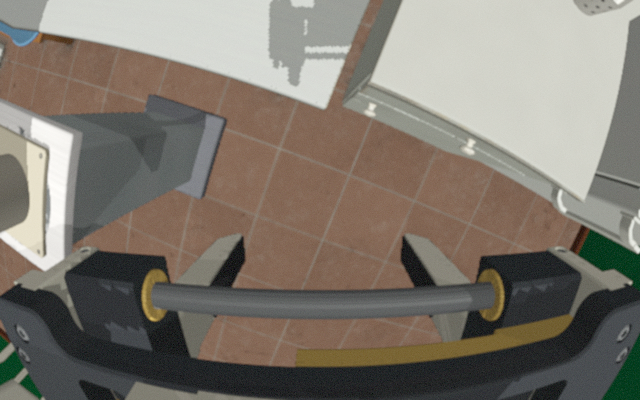

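Top view: large tray centred near (183,210) and small tray near (279,206), both with the bay on the right (world −y). The salt is at (363,162), the jars at (408,168) and (449,178), the fork at (388,207), the teaspoon at (380,241) and the timer at (456,225). In the scene view the jars are at (341,180) and (361,172), the salt at (319,186). The wrist sees only floor.

Run:
```python
from h import *
t=np.load('top0.npy',allow_pickle=True).item(); s=np.load('scene0.npy',allow_pickle=True).item()
for n,u,v,z in [('salt',363,160,.09),('jarL',408,165,.075),('jarR',449,176,.075),('fork',388,207,.01),('forkL',355,203,.01),('forkR',422,212,.01),('spoon',380,241,.01),('spL',358,238,0),('spR',403,245,0),('timer',456,224,.057)]:
    print(n,onz(t,u,v,z).round(3))
for n,c in (('large',[(147,165),(221,167),(214,255),(144,250)]),('small',[(250,170),(313,177),(308,241),(244,238)])):
    P=np.array([onz(t,*p,.016) for p in c]); print(n,P.round(3).tolist(),P.mean(0).round(3))
for n,a,b in [('salt',(363,158),(319,177)),('jarL',(408,164),(341,172)),('jarR',(449,175),(361,166)),('timer',(456,222),(393,178))]:
    print(n,tri([ray(t,*a),ray(s,*b)]))
S=status.read_state(); print(R.from_rotvec(S['orientation']).as_matrix().round(3))
T=np.eye(4);T[:3,:3]=R.from_rotvec(S['orientation']).as_matrix()
w=np.load('wrist0.npy',allow_pickle=True).item(); print(w['hand_eye'].round(3))
for k,(im,x0,x1,y0,y1) in {'top':(t['image'],335,475,145,260),'scene':(s['image'],290,420,150,230)}.items():
    cv2.imwrite(f'pics/{k}_crop.png',cv2.resize(im[y0:y1,x0:x1],None,fx=5,fy=5,interpolation=cv2.INTER_CUBIC))
```

```text
salt [ 0.632 -0.134  0.09 ]
jarL [ 0.622 -0.253  0.075]
jarR [ 0.593 -0.359  0.075]
fork [ 0.517 -0.208  0.01 ]
forkL [ 0.528 -0.118  0.01 ]
forkR [ 0.503 -0.3    0.01 ]
spoon [ 0.424 -0.185  0.01 ]
spL [ 0.432 -0.126  0.   ]
spR [ 0.413 -0.249  0.   ]
timer [ 0.468 -0.379  0.057]
large [[0.631, 0.458, 0.016], [0.626, 0.252, 0.016], [0.384, 0.265, 0.016], [0.397, 0.456, 0.016]] [0.51  0.358 0.016]
small [[0.618, 0.171, 0.016], [0.598, -0.003, 0.016], [0.423, 0.01, 0.016], [0.431, 0.184, 0.016]] [0.518 0.091 0.016]
salt (array([ 0.63411933, -0.13728207,  0.08439736]), [np.float64(0.004884332902226887), np.float64(0.0048843329022268496)])
jarL (array([ 0.62101471, -0.25705419,  0.06797204]), [np.float64(0.005212228420196056), np.float64(0.005212228420196083)])
jarR (array([ 0.59500139, -0.36281341,  0.06573438]), [np.float64(0.0018981711065946816), np.float64(0.0018981711065947007)])
timer (array([ 0.46814146, -0.38639138,  0.04378957]), [np.float64(0.006942394525216254), np.float64(0.0069423945252161745)])
[[ 0.933  0.361 -0.   ]
 [ 0.361 -0.933  0.001]
 [ 0.    -0.001 -1.   ]]
[[-0.    -0.965 -0.262  0.073]
 [ 1.    -0.    -0.    -0.001]
 [-0.    -0.262  0.965 -0.15 ]
 [ 0.     0.     0.     1.   ]]
```

>>> servo_tool(plan="0.34 -0.147 -0.125 -61;0.34 -0.147 -0.125 -61;0.34 -0.147 -0.125 -61;0.34 -0.147 -0.125 -61;0.34 -0.147 -0.125 -61;0.34 -0.147 -0.125 -61;0.34 -0.147 -0.125 -61;0.34 -0.147 -0.125 -61;0.34 -0.147 -0.125 -61;0.34 -0.147 -0.125 -61;0.34 -0.147 -0.125 -61;0.34 -0.147 -0.125 -61", grip=-1)

```text
t: 1.15
tool_pos: [0.481, -0.2994, 0.3605]
orientation: [2.367, 2.066, -0.001]
force: [-0.5, -0.3, -0.1]
opening: 0.0931
gripper_force: 0.0
```

Run:
```python
from h import *
c=cam('wrist'); cv2.imwrite('pics/w1.png',c['image']); np.save('w1.npy',c,allow_pickle=True)
S=status.read_state(); print(S['tool_pos'],R.from_rotvec(S['orientation']).as_matrix().round(3),S['q'],S['dq'].round(2))
c=cam('top'); cv2.imwrite('pics/top1.png',c['image']); np.save('top1.npy',c,allow_pickle=True)
```

```text
[ 0.48013633 -0.30007263  0.35996061] [[ 0.137  0.991 -0.001]
 [ 0.991 -0.137  0.   ]
 [ 0.    -0.001 -1.   ]] [-6.48799721e-01  2.28076740e-02  1.37726918e+00 -5.28691529e-04
  1.74248048e+00 -5.11832821e-01] [-0.03 -0.    0.01 -0.   -0.   -0.  ]
```

View pics/w1.png

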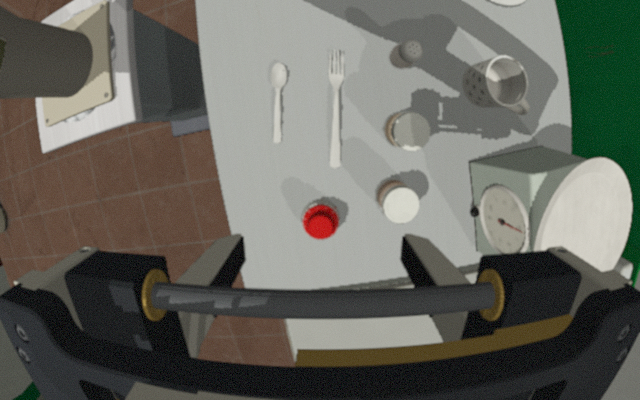

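Wrist view: teaspoon runs from (278,61) to (277,142), the fork from (337,50) to (335,166). The salt cap is at (412,49), jar lids at (412,131) and (401,205), the timer at (321,221).

Run:
```python
from h import *
t=np.load('top0.npy',allow_pickle=True).item(); w=np.load('w1.npy',allow_pickle=True).item()
for n,u,v,z in [('salt',412,49,.09),('jarL',412,131,.075),('jarR',401,205,.075),('timer',321,221,.057),('forkL',337,50,.005),('forkR',335,166,.005),('spL',278,61,.003),('spR',277,142,.003)]:
    p=onz(w,u,v,z); print(n,p.round(4),'in top',proj(t,p).round(1))
pairs={'salt':((363,158),(412,49)),'jarL':((408,164),(412,131)),'jarR':((449,175),(401,205)),'forkL':((354,203),(337,50)),'forkR':((423,213),(335,166)),'spL':((357,237),(278,61)),'spR':((403,244),(277,142))}
for k,(a,b) in pairs.items(): 
    p,e=tri([ray(t,*a),ray(w,*b)]); print(k,p.round(4),np.round(e,4))
# refine utensils by mask in wrist
g=cv2.cvtColor(w['image'],cv2.COLOR_BGR2GRAY); bg=cv2.medianBlur(g,31)
m=((g.astype(int)-bg)>14).astype(np.uint8)
n,l,st,ce=cv2.connectedComponentsWithStats(m[40:180,255:360])
for i in range(1,n):
    if st[i,4]>60:
        ys,xs=np.where(l==i); P=np.array([onz(w,x+255,y+40,.006)[:2] for x,y in zip(xs,ys)])
        vx,vy,x0,y0=cv2.fitLine(P.astype(np.float32),cv2.DIST_HUBER,0,.001,.001).ravel()
        d=(P-[x0,y0])@[vx,vy]; mid=np.array([x0,y0])+np.array([vx,vy])*(d.max()+d.min())/2
        print(st[i],'mid',mid.round(4),'len',np.ptp(d).round(4),'yaw',np.degrees(np.arctan2(vy,vx)).round(1))
vis=cv2.resize(np.hstack([w['image'][40:180,255:435],cv2.resize(t['image'][145:255,345:465],(153,140))]),None,fx=2.4,fy=2.4); cv2.imwrite('pics/c1.png',vis)
```

```text
salt [ 0.6268 -0.1381  0.09  ] in top [364.6 161.9]
jarL [ 0.616  -0.2545  0.075 ] in top [408.6 167.1]
jarR [ 0.5901 -0.3619  0.075 ] in top [450.  176.9]
timer [ 0.4677 -0.376   0.057 ] in top [454.8 224.2]
forkL [ 0.5296 -0.1122  0.005 ] in top [352.8 202.4]
forkR [ 0.5009 -0.3021  0.005 ] in top [422.2 213. ]
spL [ 0.4327 -0.1161  0.003 ] in top [354.3 237.7]
spR [ 0.4119 -0.2493  0.003 ] in top [403.3 245.6]
salt [ 0.6383 -0.1345  0.0659] [0.0038 0.0038]
jarL [ 0.6303 -0.259   0.0317] [0.0024 0.0024]
jarR [ 0.5989 -0.3701  0.0422] [0.0025 0.0025]
forkL [ 0.5279 -0.1147  0.0158] [0.0009 0.0009]
forkR [ 0.5    -0.2999  0.0231] [0.0008 0.0008]
spL [ 0.4348 -0.1215  0.0266] [0.0007 0.0007]
spR [ 0.4151 -0.2474  0.018 ] [0.0015 0.0015]
[ 18  23  13  23 197] mid [ 0.4323 -0.1387] len 0.0372 yaw 89.6
[ 74  28  15 100 640] mid [ 0.5116 -0.2229] len 0.1629 yaw 81.5
[ 19  48   7  55 270] mid [ 0.4185 -0.2052] len 0.0888 yaw 81.0
```

>>> servo_tool(plan="0.05 0.074 0.15 0;0.05 0.074 0.15 0;0.05 0.074 0.15 0;0.05 0.074 0.15 0;0.05 0.074 0.15 0;0.05 0.074 0.15 0;0.05 0.074 0.15 0")

```text
t: 1.83
tool_pos: [0.5596, -0.2617, 0.2109]
orientation: [-2.369, -2.062, 0.001]
force: [-0.1, 0.3, 0.3]
opening: 0.093
gripper_force: 0.0
```

Run:
```python
from h import *
c=cam('wrist'); np.save('w2.npy',c,allow_pickle=True); print(status.read_state()['dq'].round(3))
```

```text
[-0.004 -0.023 -0.019  0.002 -0.003  0.003]
```

>>> servo_tool(plan="0 -0.11 0 0;0 -0.11 0 0;0 -0.11 0 0;0 -0.11 0 0;0 -0.11 0 0")

```text
t: 2.3
tool_pos: [0.4513, -0.2471, 0.2139]
orientation: [2.367, 2.057, 0.002]
force: [0.4, -0.7, 0.5]
opening: 0.0932
gripper_force: 0.0
```

Run:
```python
from h import *
c=cam('wrist'); np.save('w3.npy',c,allow_pickle=True); print(status.read_state()['dq'].round(3))
w=np.load('w2.npy',allow_pickle=True).item()
cv2.imwrite('pics/c2.png',np.vstack([w['image'][:300],c['image'][:300]]))
```

```text
[ 0.016  0.038 -0.026  0.001 -0.005  0.003]
```

View pics/c2.png

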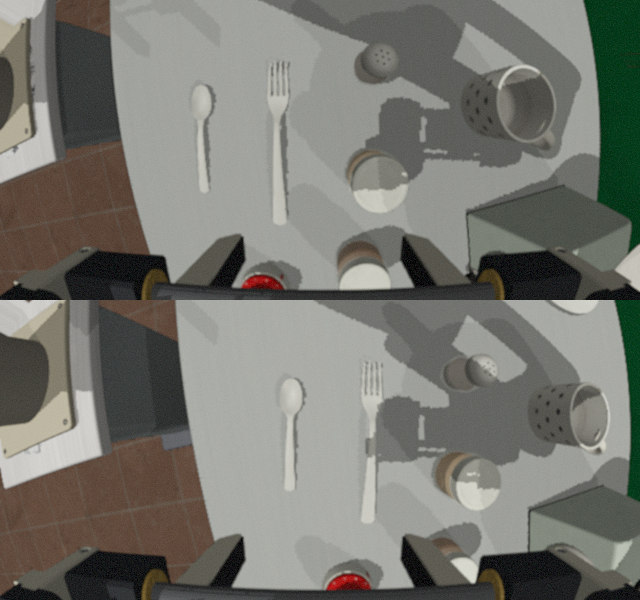

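Upper picture (w2): fork (279,62)–(280,223), teaspoon (202,84)–(204,192), salt cap (381,58), jar lid (380,182). Lower picture (w3): fork (372,61)–(368,222), teaspoon (291,77)–(290,190), salt cap (483,70), lid (473,181).

Run:
```python
from h import *
a,b,t=[np.load(f'{k}.npy',allow_pickle=True).item() for k in('w2','w3','top0')]
for k,(p,q) in {'forkL':((279,62),(372,61)),'forkR':((280,223),(368,222)),'spL':((202,84),(291,77)),'spR':((204,192),(290,190)),'salt':((381,58),(483,70)),'jarL':((380,182),(473,181))}.items():
    x,e=tri([ray(a,*p),ray(b,*q)]); z={'f':.008,'s':.005}[k[0]] if k[:2] in('fo','sp') else (.09 if k=='salt' else .075)
    print(k,x.round(4),np.round(e,4),'planes',onz(a,*p,z).round(4)[:2],onz(b,*q,z).round(4)[:2])
print(status.read_state()['tool_pos'])
```

```text
forkL [ 0.5294 -0.1109 -0.    ] [0.0004 0.0004] planes [ 0.5302 -0.1131] [ 0.5279 -0.1119]
forkR [ 0.5008 -0.3024  0.0044] [0.0005 0.0005] planes [ 0.5016 -0.3007] [ 0.5003 -0.3016]
spL [ 0.4336 -0.1182  0.0028] [0.0003 0.0003] planes [ 0.4344 -0.119 ] [ 0.4338 -0.1182]
spR [ 0.4126 -0.2493  0.0056] [0. 0.] planes [ 0.4123 -0.2495] [ 0.4125 -0.2494]
salt [ 0.6309 -0.1363  0.0743] [0.0007 0.0007] planes [ 0.6276 -0.1385] [ 0.6215 -0.1389]
jarL [ 0.619  -0.2565  0.0535] [0.0004 0.0004] planes [ 0.6155 -0.2521] [ 0.608  -0.2503]
[ 0.45232352 -0.24713387  0.21381515]
```

Run:
```python
from h import *
a,b=[np.load(f'{k}.npy',allow_pickle=True).item()['image'] for k in('w2','w3')]
z=lambda i,x,y:cv2.resize(i[y:y+75,x:x+95],None,fx=4,fy=4,interpolation=cv2.INTER_CUBIC)
v=np.vstack([np.hstack([z(a,335,140),z(b,425,140)]),np.hstack([z(a,335,25),z(b,425,35)])])
cv2.imwrite('pics/c3.png',v)
```

```text
(no output)
```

View pics/c3.png

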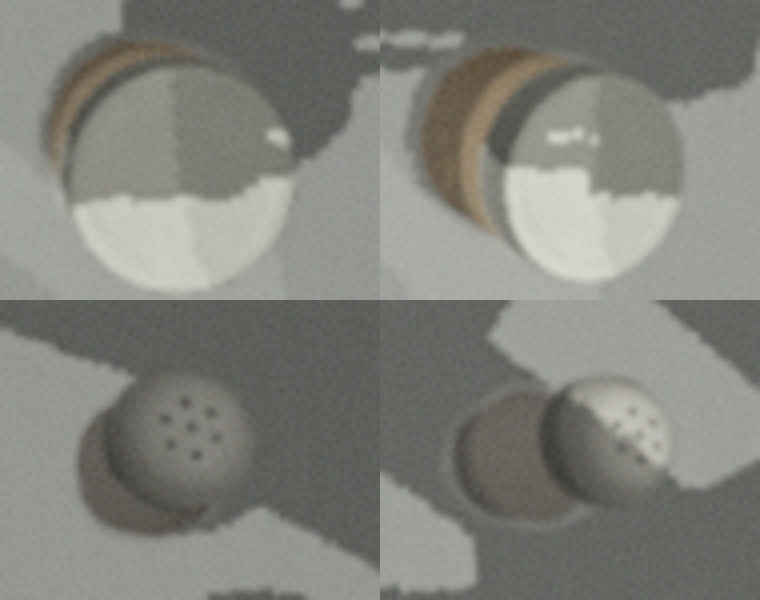

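Enlarged views put the lid centres at (380,185) in w2 and (478,184) in w3. The salt's hole pattern is at (382.5,56.7) and (489,69).

Run:
```python
from h import *
a,b,t=[np.load(f'{k}.npy',allow_pickle=True).item() for k in('w2','w3','top0')]
for k,(p,q) in {'salt':((382.5,56.7),(489,69)),'jarL':((380,185),(478,184))}.items():
    x,e=tri([ray(a,*p),ray(b,*q)]); z=(.09 if k=='salt' else .075)
    print(k,x.round(4),np.round(e,4),'planes',onz(a,*p,z).round(4)[:2],onz(b,*q,z).round(4)[:2])
S=status.read_state();print(S['tool_pos'],R.from_rotvec(S['orientation']).as_matrix().round(4))
```

```text
salt [ 0.6293 -0.1375  0.089 ] [0.0003 0.0003] planes [ 0.6292 -0.1374] [ 0.6286 -0.1379]
jarL [ 0.6158 -0.2555  0.0717] [0.0003 0.0003] planes [ 0.6153 -0.255 ] [ 0.6141 -0.2543]
[ 0.45232352 -0.24713387  0.21381515] [[ 0.1388  0.9903  0.0048]
 [ 0.9903 -0.1388 -0.0033]
 [-0.0026  0.0052 -1.    ]]
```

>>> servo_tool(plan="0.046 0.058 0.04 0;0.046 0.058 0.08 0;0.046 0.058 0.11 0;0.046 0.058 0.11 0;0.046 0.058 0.11 0;0.046 0.058 0.11 0", grip=-0.2)

```text
t: 2.85
tool_pos: [0.5161, -0.2081, 0.1009]
orientation: [-2.368, -2.064, 0.0]
force: [1.0, 0.1, -0.2]
opening: 0.0584
gripper_force: 0.0
```

```bash
cat >> h.py <<'E'
def to(x,y,z=None,yaw=None):
    S=status.read_state(); M=R.from_rotvec(S['orientation']).as_matrix()
    cy=np.degrees(np.arctan2(M[1,0],M[0,0])); d=np.array([x,y,S['tool_pos'][2] if z is None else z])-S['tool_pos']
    print('pos',S['tool_pos'].round(4),'yaw',cy.round(2),'shift',(M.T@d).round(4),'turn',None if yaw is None else round((cy-yaw+180)%360-180,1),'open',round(S['opening'],4),'q',S['q'].round(2),'t',S['t'])
E
python3 -c "
from h import *
to(.5153,-.2068,.02,81.5)"
```

```text
pos [ 0.5161 -0.2081  0.1009] yaw 82.16 shift [ 0.0011 -0.0009  0.0809] turn 0.7 open 0.0584 q [-0.48  0.12  1.75 -0.    1.27 -0.34] t 2.85
```

>>> servo_tool(plan="0.001 -0.001 0.03 0.7;0.001 -0.001 0.06 0.7;0.001 -0.001 0.075 0.7;0.001 -0.001 0.081 0.7;0.001 -0.001 0.081 0.7;0.001 -0.001 0.081 0.7")

```text
t: 3.35
tool_pos: [0.5162, -0.208, 0.0222]
orientation: [2.379, 2.047, 0.002]
force: [0.6, 0.1, -0.3]
opening: 0.0558
gripper_force: 0.0
```

>>> servo_tool(plan="0 0 0 0;0 0 0 0;0 0 0 0;0 0 0 0;0 0 0 0;0 0 0 0;0 0 0 0", grip=1, grip_force=20)

```text
t: 3.93
tool_pos: [0.5145, -0.2067, 0.0196]
orientation: [-2.381, -2.049, 0.0]
force: [-0.1, 0.3, 0.3]
opening: 0.014
gripper_force: 0.0
```

>>> servo_tool(plan="0 0 0 0;0 0 0 0;0 0 0 0;0 0 -0.02 0;0 0 -0.05 0;0 0 -0.08 0;0 0 -0.11 0;0 0 -0.14 0")

```text
t: 4.6
tool_pos: [0.5142, -0.2066, 0.1608]
orientation: [-2.381, -2.049, 0.0]
force: [0.6, -0.5, -0.8]
opening: 0.0095
gripper_force: 20.0
```

>>> servo_tool(plan="0.04 0 -0.03 -7;0.08 0 -0.06 -14;0.12 0 -0.09 -21;0.16 0 -0.12 -28;0.2 -0.005 -0.14 -35;0.24 -0.005 -0.14 -42;0.28 -0.01 -0.14 -49;0.32 -0.01 -0.14 -56;0.36 -0.015 -0.14 -63;0.4 -0.015 -0.14 -70;0.44 -0.02 -0.14 -77;0.48 -0.02 -0.14 -84")

```text
t: 5.6
tool_pos: [0.5633, 0.2516, 0.2997]
orientation: [0.389, 3.117, 0.0]
force: [1.2, -0.4, -0.6]
opening: 0.0098
gripper_force: 20.0
```

```bash
python3 -c "
from h import *
to(.58,.358,.30,180)"
```

```text
pos [0.5633 0.2516 0.2997] yaw 165.78 shift [ 0.01    0.1072 -0.0003] turn -14.2 open 0.0098 q [ 0.34  0.16  1.34  0.    1.64 -0.99] t 5.6
```

>>> servo_tool(plan="0 0 0 -7;0 0 0 -14;0 0 0 -14;0 0 0 -14;0 0 0 -14")

```text
t: 6.02
tool_pos: [0.5638, 0.249, 0.2996]
orientation: [-0.023, -3.141, 0.0]
force: [-0.6, -0.4, -0.8]
opening: 0.0099
gripper_force: 20.0
```

Run:
```python
from h import *
c=cam('wrist'); np.save('w4.npy',c,allow_pickle=True); cv2.imwrite('pics/w4.png',c['image']); to(.58,.358,.30,180); print(status.read_state()['dq'].round(3))
```

```text
pos [0.5639 0.2488 0.2997] yaw 179.18 shift [-0.0146  0.1094 -0.0003] turn -0.8 open 0.0097 q [ 0.33  0.16  1.34 -0.    1.64 -1.22] t 6.0667
[-0.002 -0.005 -0.    -0.     0.    -0.016]
```

View pics/w4.png

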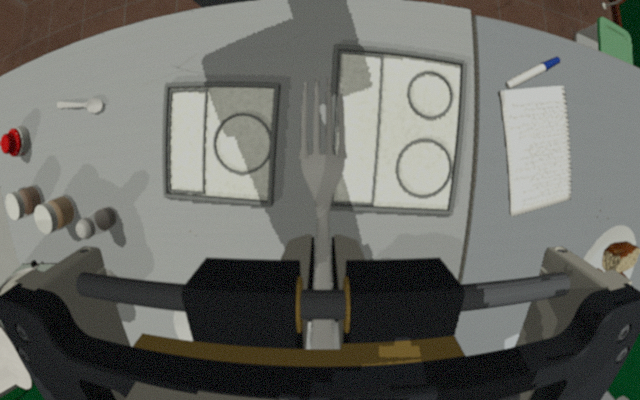

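Wrist view with the fork held: large tray corners at about (336,48), (467,60), (456,215), (333,205), its wells at (424,168) and (430,95). Small tray corners at about (166,86), (280,84), (273,203), (166,196), its well at (243,143).

Run:
```python
from h import *
w,s,t=[np.load(f'{k}.npy',allow_pickle=True).item() for k in('w4','scene0','top0')]
def wells(c,seeds,lo,hi):
    g=cv2.cvtColor(c['image'],cv2.COLOR_BGR2GRAY); g=cv2.resize(g,None,fx=4,fy=4,interpolation=cv2.INTER_CUBIC)
    m=cv2.adaptiveThreshold(g,255,cv2.ADAPTIVE_THRESH_MEAN_C,cv2.THRESH_BINARY_INV,61,6)
    cs,_=cv2.findContours(m,cv2.RETR_LIST,cv2.CHAIN_APPROX_NONE); out={}
    for n,(u,v) in seeds.items():
        for k in cs:
            if len(k)<60: continue
            h=cv2.convexHull(k); 
            if len(h)<6: continue
            e=cv2.fitEllipse(h); d=np.hypot(e[0][0]/4-u,e[0][1]/4-v)
            if d<6 and lo<max(e[1])/4<hi: out.setdefault(n,[]).append((np.round(np.array(e[0])/4-.375,1),np.round(np.array(e[1])/4,1)))
    return out
a=wells(w,{'J':(424,168),'S':(430,95),'j':(243,143)},35,75)
b=wells(s,{'J':(218,272),'S':(243,291),'j':(294,237)},18,45)
d=wells(t,{'J':(167,191),'S':(163,231),'j':(263,205)},18,45)
for n in 'JSj':
    print(n,a.get(n),'\n  scene',b.get(n),'\n  top',d.get(n))
    if n in a and n in b:
        A=np.mean([x[0] for x in a[n]],0);B=np.mean([x[0] for x in b[n]],0)
        p,e=tri([ray(w,*A),ray(s,*B)]); print('  tri',p.round(4),np.round(e,4),'plane',onz(w,*A,.012).round(4))
    if n in d: print('  top plane',onz(t,*np.mean([x[0] for x in d[n]],0),.012).round(4))
C={'L':[(336,48),(467,60),(456,215),(333,205)],'s':[(166,86),(280,84),(273,203),(166,196)]}
for n,k in C.items():
    P=np.array([onz(w,*p,.016)[:2] for p in k]); print(n,P.round(3).tolist(),P.mean(0).round(4),[np.linalg.norm(P[i]-P[(i+1)%4]).round(3) for i in range(4)])
x=w['image'][40:220,155:475]; y=s['image'][205:310,180:345]
cv2.imwrite('pics/c4.png',np.vstack([cv2.resize(x,(560,315)),cv2.resize(y,(440,280)).copy() if 0 else cv2.copyMakeBorder(cv2.resize(y,(440,280)),0,0,0,120,0)]))
```

```text
J [(array([423.6, 167.8]), array([50.3, 53. ]))] 
  scene [(array([216.5, 272.1]), array([16. , 30.6]))] 
  top [(array([166.7, 190.8]), array([28. , 29.5]))]
  tri [0.5595 0.4023 0.0064] [0.0009 0.0009] plane [0.5579 0.3997 0.012 ]
  top plane [0.56   0.4014 0.012 ]
S [(array([429.7,  94.7]), array([38.5, 42.2])), (array([429.6,  95. ]), array([46.3, 50.9]))] 
  scene [(array([243.4, 289.9]), array([13.4, 24.2])), (array([243.6, 289.4]), array([19.6, 29.3]))] 
  top [(array([162.8, 230.4]), array([22., 23.])), (array([163.1, 230.2]), array([26.6, 28. ]))]
  tri [0.4494 0.4084 0.0071] [0.0002 0.0002] plane [0.45   0.4068 0.012 ]
  top plane [0.4511 0.4077 0.012 ]
j [(array([243.1, 143.2]), array([53.6, 55.3]))] 
  scene None 
  top [(array([262.8, 205.4]), array([28.7, 29.6]))]
  top plane [0.5201 0.1349 0.012 ]
L [[0.387, 0.272], [0.392, 0.467], [0.631, 0.458], [0.612, 0.265]] [0.5054 0.3655] [np.float64(0.196), np.float64(0.239), np.float64(0.194), np.float64(0.225)]
s [[0.423, 0.018], [0.437, 0.193], [0.607, 0.177], [0.593, 0.003]] [0.5151 0.0978] [np.float64(0.176), np.float64(0.171), np.float64(0.175), np.float64(0.171)]
```

View pics/c4.png

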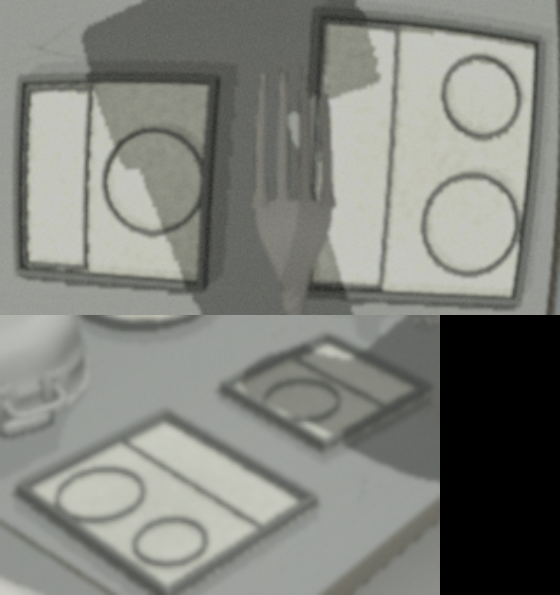

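Rings are clear in both views. They put the large tray at about (0.507, 0.359), yaw −3.6°, with the bay centre at (0.503, 0.299). Next I check how the fork sits in the grip.

Run:
```python
from h import *
w=np.load('w4.npy',allow_pickle=True).item(); z=.2997-.010
P=np.array([.5639,.2488])
for p in [(306,80),(327,80),(316,80),(305,155),(338,155),(322,205)]:
    q=onz(w,*p,z); th=np.radians(179.18); d=q[:2]-P
    print(p,'tool x',(d@[np.cos(th),np.sin(th)]).round(4),'tool y',(d@[np.sin(th),-np.cos(th)]).round(4))
print('well j',onz(w,243.1,143.2,.012))
to(.503,.299,.10,176.4)
```

```text
(306, 80) tool x 0.0944 tool y -0.0068
(327, 80) tool x 0.0943 tool y 0.0039
(316, 80) tool x 0.0943 tool y -0.0017
(305, 155) tool x 0.0555 tool y -0.0075
(338, 155) tool x 0.0555 tool y 0.0096
(322, 205) tool x 0.0286 tool y 0.0013
well j [0.51870455 0.13679524 0.012     ]
pos [0.5639 0.2488 0.2997] yaw 179.18 shift [0.0616 0.0493 0.1997] turn 2.8 open 0.0097 q [ 0.33  0.16  1.34 -0.    1.64 -1.22] t 6.0667
```

>>> servo_tool(plan="0.015 0.012 0.03 4;0.03 0.025 0.06 4;0.045 0.037 0.09 4;0.06 0.049 0.12 4;0.062 0.049 0.15 4;0.062 0.049 0.18 4;0.062 0.049 0.2 4;0.062 0.049 0.22 4;0.062 0.049 0.24 4;0.062 0.049 0.24 4")

```text
t: 6.9
tool_pos: [0.4995, 0.297, 0.0551]
orientation: [-0.13, -3.133, 0.005]
force: [-0.6, -0.2, -2.1]
opening: 0.01
gripper_force: 20.0
```

```bash
python3 -c "
from h import *
to(.501,.299,.028,175)"
```

```text
pos [0.4995 0.297  0.0551] yaw 175.24 shift [-0.0015  0.0022  0.0271] turn 0.2 open 0.01 q [ 0.45  0.24  1.7  -0.    1.2  -1.04] t 6.9
```

>>> servo_tool(plan="-0.001 0.001 0.01 0;-0.001 0.001 0.02 0;-0.001 0.001 0.028 0;-0.001 0.001 0.03 0;-0.001 0.001 0.03 0;-0.001 0.001 0.03 0")

```text
t: 7.4
tool_pos: [0.5036, 0.3001, 0.03]
orientation: [0.125, 3.139, 0.0]
force: [-0.5, 0.6, -0.1]
opening: 0.01
gripper_force: 20.0
```

```bash
python3 -c "
from h import *
to(.501,.299,.028,175);print(status.read_state()['force'])"
```

```text
pos [0.5036 0.3001 0.03  ] yaw 175.43 shift [ 0.0025 -0.0013  0.002 ] turn 0.4 open 0.01 q [ 0.45  0.28  1.71  0.    1.15 -1.04] t 7.4
[-0.54214488  0.56841821 -0.06396252]
```

>>> servo_tool(plan="0.002 -0.001 0.002 0;0.002 -0.001 0.003 0;0.002 -0.001 0.003 0")

```text
t: 7.65
tool_pos: [0.5012, 0.2991, 0.0267]
orientation: [0.125, 3.139, 0.0]
force: [0.1, 0.2, -0.5]
opening: 0.01
gripper_force: 20.0
```

>>> servo_tool(plan="0 0 0 0;0 0 0 0;0 0 0 0;0 0 0 0;0 0 -0.02 0;0 0 -0.05 0;0 0 -0.08 0;0 0 -0.11 0;0 0 -0.15 0;0 0 -0.19 0;0 0 -0.23 0;0 0 -0.23 0", grip=0.6)

```text
t: 8.65
tool_pos: [0.5048, 0.3008, 0.2674]
orientation: [0.125, 3.126, 0.011]
force: [2.0, 0.2, -0.2]
opening: 0.0186
gripper_force: 0.0
```

Run:
```python
from h import *
c=cam('wrist'); np.save('w5.npy',c,allow_pickle=True); cv2.imwrite('pics/w5.png',cv2.resize(c['image'][:260],None,fx=1.25,fy=1.25)); to(.615,-.255,.25,90)
```

```text
pos [0.5039 0.3004 0.2633] yaw 175.43 shift [-0.1548 -0.5448  0.0117] turn 85.4 open 0.0187 q [ 0.45  0.07  1.5   0.    1.56 -1.04] t 8.7
```

View pics/w5.png

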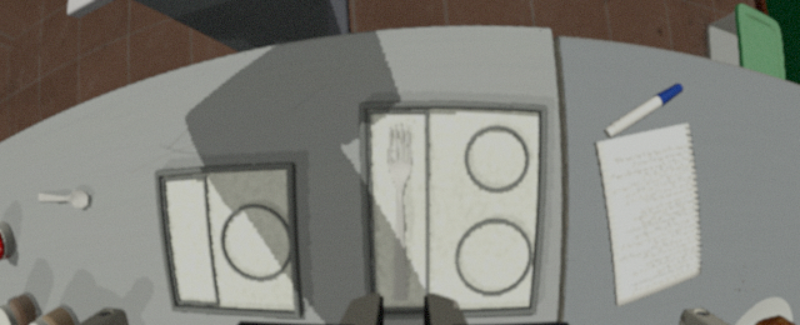

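Fork lies inside the bay: tips at (399,125), handle end near (400,297), within the tray edges at rows 105 and 310. The wells show at (493,257), (497,158) and (256,242) in this 1.25x picture.

Run:
```python
from h import *
a,b,t,s,w1=[np.load(f'{k}.npy',allow_pickle=True).item() for k in('w4','w5','top0','scene0','w1')]
for k,p,q in (('J',(423.6,167.8),(394.6,205.6)),('S',(429.7,94.8),(397.6,126.4)),('j',(243.1,143.2),(205,193.6))):
    x,e=tri([ray(a,*p),ray(b,*q)]); print(k,x.round(4),np.round(e,4),onz(a,*p,.012).round(4),onz(b,*q,.012).round(4))
print('platter',tri([ray(t,480,65),ray(s,320,116)]),[onz(t,435,65,z).round(3) for z in(.2,.25)],onz(t,480,108,.22))
print('mug',onz(t,383,106,.1))
to(.615,-.2553,.25,100)
```

```text
J [0.5587 0.4014 0.007 ] [0. 0.] [0.5579 0.3997 0.012 ] [0.5571 0.4002 0.012 ]
S [0.449  0.4105 0.0018] [0. 0.] [0.4499 0.4069 0.012 ] [0.4485 0.408  0.012 ]
j [0.5187 0.1358 0.0091] [0.0003 0.0003] [0.5187 0.1368 0.012 ] [0.5178 0.1368 0.012 ]
platter (array([ 0.83735106, -0.40559754,  0.20910954]), [np.float64(0.00210062423100411), np.float64(0.0021006242310042432)]) [array([ 0.843, -0.3  ,  0.2  ]), array([ 0.823, -0.288,  0.25 ])] [ 0.7307326 -0.3976106  0.22     ]
mug [ 0.77265067 -0.18621046  0.1       ]
pos [0.5039 0.3004 0.2633] yaw 175.43 shift [-0.1548 -0.5451  0.0117] turn 75.4 open 0.0187 q [ 0.45  0.07  1.5   0.    1.56 -1.04] t 8.7
```

>>> servo_tool(plan="-0.011 -0.039 0 6;-0.022 -0.078 0 12;-0.033 -0.117 0 19;-0.044 -0.156 0 26;-0.055 -0.195 0 33;-0.066 -0.234 0 40;-0.077 -0.273 0 47;-0.088 -0.312 0 54;-0.099 -0.351 0 61;-0.11 -0.39 0 68;-0.121 -0.429 0 75;-0.132 -0.468 0 75.4", grip=-1)

```text
t: 9.7
tool_pos: [0.5951, -0.1799, 0.255]
orientation: [-2.027, -2.398, 0.001]
force: [1.3, 0.4, 0.4]
opening: 0.092
gripper_force: 0.0
```

```bash
python3 -c "
from h import *
to(.615,-.2553,.13,100)"
```

```text
pos [ 0.5951 -0.1799  0.255 ] yaw 99.56 shift [-0.0778  0.0073  0.1249] turn -0.4 open 0.092 q [-0.38  0.18  1.39  0.    1.57 -0.54] t 9.7
```

>>> servo_tool(plan="-0.035 0.003 0.01 0;-0.065 0.006 0.03 0;-0.077 0.007 0.06 0;-0.077 0.007 0.09 0;-0.077 0.007 0.11 0;-0.077 0.007 0.115 0;-0.077 0.007 0.115 0;-0.077 0.007 0.115 0")

```text
t: 10.37
tool_pos: [0.616, -0.2524, 0.142]
orientation: [-2.018, -2.407, 0.0]
force: [0.2, 0.4, 0.8]
opening: 0.0933
gripper_force: 0.0
```

```bash
python3 -c "
from h import *
to(.615,-.2553,.042,100)"
```

```text
pos [ 0.616  -0.2524  0.142 ] yaw 100.04 shift [-0.0027 -0.0014  0.1   ] turn 0.0 open 0.0933 q [-0.47  0.36  1.39 -0.    1.39 -0.64] t 10.3667
```

>>> servo_tool(plan="-0.002 -0.001 0.025 0;-0.002 -0.001 0.05 0;-0.002 -0.001 0.075 0;-0.002 -0.001 0.09 0;-0.002 -0.001 0.1 0;-0.002 -0.001 0.1 0;-0.002 -0.001 0.1 0")

```text
t: 10.95
tool_pos: [0.6159, -0.2549, 0.0427]
orientation: [2.018, 2.407, 0.0]
force: [0.8, 0.3, 0.5]
opening: 0.0931
gripper_force: 0.0
```

>>> servo_tool(plan="0 0 0 0;0 0 0 0;0 0 0 0;0 0 0 0;0 0 0 0;0 0 0 0;0 0 0 0;0 0 0 0", grip=1, grip_force=25)

```text
t: 11.62
tool_pos: [0.6156, -0.2548, 0.0421]
orientation: [2.018, 2.407, 0.0]
force: [-0.5, -0.3, 4.0]
opening: 0.0617
gripper_force: 25.0
```

```bash
python3 -c "
from h import *
to(.558,.4005,.2,176);print(status.read_state()['gripper_force'],status.read_state()['force'])"
```

```text
pos [ 0.6156 -0.2548  0.0421] yaw 100.03 shift [ 0.6552  0.0576 -0.1581] turn -76.0 open 0.0617 q [-0.47  0.46  1.46  0.    1.22 -0.64] t 11.6167
25.00063329935074 [-0.46489395 -0.26553778  4.01801755]
```

>>> servo_tool(plan="0 0 -0.02 0;0 0 -0.05 0;0 0 -0.085 0;0 0 -0.12 0;0 0 -0.15 0;0.03 0.003 -0.16 -2;0.07 0.006 -0.16 -4;0.11 0.01 -0.16 -6;0.15 0.013 -0.16 -8;0.19 0.017 -0.16 -10;0.23 0.02 -0.16 -12;0.27 0.024 -0.16 -14")

```text
t: 12.62
tool_pos: [0.5908, 0.0171, 0.201]
orientation: [-1.708, -2.636, 0.001]
force: [-0.2, 0.1, -0.4]
opening: 0.0619
gripper_force: 25.0
```

>>> servo_tool(plan="0.04 0.004 0 -2;0.08 0.007 0 -4;0.12 0.011 0 -6;0.16 0.014 0 -8;0.2 0.018 0 -10;0.24 0.021 0 -12;0.28 0.024 0 -12;0.32 0.028 0 -12;0.345 0.03 0 -12;0.36 0.032 0 -12;0.36 0.032 0 -12;0.36 0.032 0 -12")

```text
t: 13.62
tool_pos: [0.4743, 0.357, 0.201]
orientation: [-1.424, -2.801, 0.002]
force: [0.7, 0.0, -2.5]
opening: 0.0617
gripper_force: 25.0
```

```bash
python3 -c "
from h import *
to(.558,.4005,.09,126);print(status.read_state()['gripper_force'],status.read_state()['force'])"
```

```text
pos [0.4743 0.357  0.201 ] yaw 126.11 shift [-0.0141  0.0934  0.1109] turn 0.1 open 0.0617 q [ 0.56  0.13  1.55 -0.    1.46 -0.07] t 13.6167
24.999441504478455 [ 0.65920095  0.00370473 -2.50153534]
```

>>> servo_tool(plan="-0.005 0.03 0 0;-0.01 0.06 0.02 0;-0.014 0.085 0.05 0;-0.014 0.093 0.08 0;-0.014 0.093 0.1 0;-0.014 0.093 0.11 0;-0.014 0.093 0.11 0;-0.014 0.093 0.11 0")

```text
t: 14.28
tool_pos: [0.5583, 0.3993, 0.0918]
orientation: [-1.427, -2.798, 0.001]
force: [0.7, 0.2, -0.9]
opening: 0.0615
gripper_force: 25.0
```

```bash
python3 -c "
from h import *
to(.558,.4005,.0485,126);print(status.read_state()['gripper_force'],status.read_state()['force'])"
```

```text
pos [0.5583 0.3993 0.0918] yaw 125.96 shift [0.0012 0.0005 0.0433] turn -0.0 open 0.0615 q [ 0.55  0.46  1.36 -0.    1.32 -0.08] t 14.2833
24.999590814113617 [ 0.66499552  0.23789127 -0.8534955 ]
```

>>> servo_tool(plan="0.001 0.001 0.015 0;0.001 0.001 0.03 0;0.001 0.001 0.038 0;0.001 0.001 0.042 0;0.001 0.001 0.043 0;0.001 0.001 0.043 0;0.001 0.001 0.043 0")

```text
t: 14.87
tool_pos: [0.5581, 0.4021, 0.0485]
orientation: [1.425, 2.8, 0.0]
force: [-0.5, -0.1, -1.8]
opening: 0.0615
gripper_force: 25.0
```

>>> servo_tool(plan="0 0 0 0;0 0 0 0;0 0 0 0;0 0 0 0;0 0 0 0;0 0 -0.02 0;0 0 -0.05 0;0 0 -0.08 0;0 0 -0.11 0;0 0 -0.14 0;0 0 -0.17 0;0 0 -0.17 0", grip=-1)

```text
t: 15.87
tool_pos: [0.561, 0.4038, 0.2278]
orientation: [1.423, 2.794, 0.016]
force: [-0.2, -0.4, 1.1]
opening: 0.0928
gripper_force: 0.0
```

Run:
```python
from h import *
to(.629,-.1378,.22,100)
```

```text
pos [0.561  0.4038 0.2278] yaw 126.03 shift [-0.4779 -0.2636  0.005 ] turn 26.0 open 0.0928 q [ 0.55  0.37  1.22  0.    1.54 -0.08] t 15.8667
```

>>> servo_tool(plan="-0.034 -0.019 0 2;-0.069 -0.038 0 5;-0.104 -0.057 0 8;-0.139 -0.076 0 11;-0.174 -0.095 0 11;-0.209 -0.115 0 11;-0.244 -0.134 0 11;-0.279 -0.153 0 11;-0.314 -0.173 0 11;-0.349 -0.192 0 11;-0.384 -0.211 0 11;-0.419 -0.23 0 11", grip=-0.4)

```text
t: 16.87
tool_pos: [0.6186, -0.0741, 0.2188]
orientation: [1.687, 2.65, 0.0]
force: [0.3, 0.9, 0.3]
opening: 0.0653
gripper_force: 0.0
```

Run:
```python
from h import *
to(.629,-.1378,.14,115)
```

```text
pos [ 0.6186 -0.0741  0.2188] yaw 115.03 shift [-0.0621 -0.0175  0.0788] turn 0.0 open 0.0653 q [-0.2   0.2   1.44  0.    1.5  -0.64] t 16.8667
```

>>> servo_tool(plan="-0.03 -0.009 0 0;-0.055 -0.016 0.02 0;-0.062 -0.018 0.05 0;-0.062 -0.018 0.075 0;-0.062 -0.018 0.08 0;-0.062 -0.018 0.08 0;-0.062 -0.018 0.08 0")

```text
t: 17.45
tool_pos: [0.6288, -0.1356, 0.1395]
orientation: [1.686, 2.65, 0.0]
force: [0.1, 0.7, 0.7]
opening: 0.065
gripper_force: 0.0
```

Run:
```python
from h import *
to(.629,-.1378,.05,115)
```

```text
pos [ 0.6288 -0.1356  0.1395] yaw 115.06 shift [-0.002  -0.0008  0.0895] turn 0.1 open 0.065 q [-0.29  0.31  1.47  0.    1.37 -0.73] t 17.45
```

>>> servo_tool(plan="-0.002 -0.001 0.025 0;-0.002 -0.001 0.05 0;-0.002 -0.001 0.075 0;-0.002 -0.001 0.088 0;-0.002 -0.001 0.09 0;-0.002 -0.001 0.09 0")

```text
t: 17.95
tool_pos: [0.6289, -0.1379, 0.0494]
orientation: [1.686, 2.65, 0.0]
force: [0.3, -0.4, -0.1]
opening: 0.0649
gripper_force: 0.0
```

>>> servo_tool(plan="0 0 0 0;0 0 0 0;0 0 0 0;0 0 0 0;0 0 0 0;0 0 0 0;0 0 0 0", grip=1, grip_force=20)

```text
t: 18.53
tool_pos: [0.6296, -0.1384, 0.05]
orientation: [1.686, 2.648, 0.001]
force: [0.9, 0.3, 5.9]
opening: 0.04
gripper_force: 20.2
```

Run:
```python
from h import *
to(.449,.4075,.20,115);print(status.read_state()['gripper_force'])
```

```text
pos [ 0.6296 -0.1384  0.05  ] yaw 115.03 shift [ 0.5708  0.0677 -0.1507] turn 0.0 open 0.04 q [-0.3   0.4   1.52  0.    1.22 -0.73] t 18.5333
20.19790082754298
```

>>> servo_tool(plan="0 0 -0.02 0;0 0 -0.05 0;0 0 -0.085 0;0 0 -0.12 0;0.02 0.002 -0.15 0;0.055 0.006 -0.155 -3;0.095 0.011 -0.155 -6;0.135 0.016 -0.155 -9;0.175 0.021 -0.155 -12;0.215 0.025 -0.155 -15;0.255 0.03 -0.155 -18;0.295 0.035 -0.155 -21")

```text
t: 19.53
tool_pos: [0.534, 0.1453, 0.2033]
orientation: [-1.173, -2.914, 0.001]
force: [0.6, 0.3, -1.3]
opening: 0.0401
gripper_force: 19.7
```

Run:
```python
from h import *
to(.449,.4075,.20,160);print(status.read_state()['gripper_force'])
```

```text
pos [0.534  0.1453 0.2033] yaw 136.16 shift [0.2429 0.1302 0.0033] turn -23.8 open 0.0401 q [ 0.17  0.02  1.66 -0.    1.46 -0.63] t 19.5333
19.740386415624016
```

>>> servo_tool(plan="0.036 0.019 0 -4;0.072 0.038 0 -8;0.108 0.057 0 -12;0.144 0.076 0 -16;0.18 0.095 0 -20;0.21 0.112 0 -24;0.235 0.126 0 -24;0.242 0.13 0.02 -24;0.242 0.13 0.05 -24;0.242 0.13 0.08 -24;0.242 0.13 0.1 -24;0.242 0.13 0.1 -24")

```text
t: 20.53
tool_pos: [0.4478, 0.4029, 0.0971]
orientation: [-0.543, -3.087, 0.012]
force: [-0.6, -0.9, -1.6]
opening: 0.0403
gripper_force: 19.7
```

Run:
```python
from h import *
c=cam('wrist'); np.save('w6.npy',c,allow_pickle=True); cv2.imwrite('pics/w6.png',c['image'][:330])
to(.449,.4075,.0565,160);print(status.read_state()['gripper_force'])
```

```text
pos [0.4491 0.4038 0.1002] yaw 160.04 shift [0.0012 0.0037 0.0437] turn 0.0 open 0.04 q [ 0.65  0.25  1.61 -0.    1.29 -0.57] t 20.5833
19.74321655584502
```

View pics/w6.png

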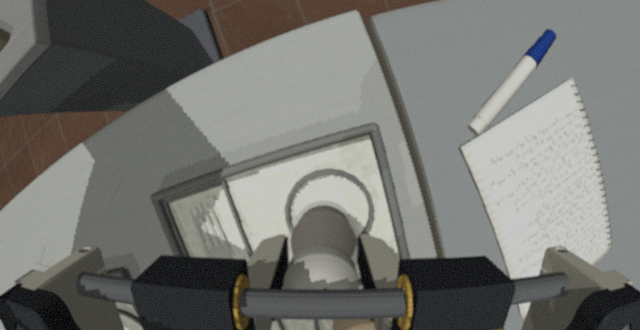

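The salt hangs upright over its well (ring centre about (330,208)); lowering it now.

>>> servo_tool(plan="0.001 0.003 0.015 0;0.001 0.003 0.03 0;0.001 0.003 0.038 0;0.001 0.003 0.042 0;0.001 0.003 0.043 0;0.001 0.003 0.043 0;0.001 0.003 0.043 0")

```text
t: 21.17
tool_pos: [0.4522, 0.4091, 0.0619]
orientation: [0.545, 3.093, 0.002]
force: [0.1, 0.2, -0.7]
opening: 0.0397
gripper_force: 19.7
```

>>> servo_tool(plan="0 0 0 0;0 0 0 0;0 0 0 0;0 0 0 0;0 0 -0.02 0;0 0 -0.05 0;0 0 -0.08 0;0 0 -0.11 0;0 0 -0.14 0;0 0 -0.17 0;0 0 -0.18 0;0 0 -0.18 0", grip=-0.4)

```text
t: 22.17
tool_pos: [0.4531, 0.4099, 0.245]
orientation: [0.544, 3.089, 0.008]
force: [1.4, 0.5, -0.5]
opening: 0.065
gripper_force: 0.0
```

Run:
```python
from h import *
to(.423,-.184,.24,81)
```

```text
pos [0.4531 0.4099 0.245 ] yaw 160.03 shift [-0.1745 -0.5685  0.0023] turn 79.0 open 0.065 q [ 0.65  0.15  1.45  0.    1.53 -0.57] t 22.1667
```

>>> servo_tool(plan="-0.011 -0.037 0 6;-0.023 -0.075 0 12;-0.034 -0.113 0 18;-0.046 -0.151 0 25;-0.058 -0.189 0 32;-0.07 -0.227 0 39;-0.081 -0.265 0 46;-0.093 -0.303 0 53;-0.105 -0.341 0 60;-0.116 -0.379 0 67;-0.128 -0.417 0 74;-0.14 -0.455 0 79", grip=-0.3)

```text
t: 23.17
tool_pos: [0.4263, -0.0684, 0.2384]
orientation: [-2.393, -2.032, 0.002]
force: [0.1, 0.1, 0.8]
opening: 0.0606
gripper_force: 0.0
```

Run:
```python
from h import *
c=cam('top'); np.save('top2.npy',c,allow_pickle=True); cv2.imwrite('pics/top2.png',cv2.resize(c['image'][140:270,130:470],None,fx=2.3,fy=2.3,interpolation=cv2.INTER_CUBIC))
to(.423,-.184,.12,80.9)
```

```text
pos [ 0.4259 -0.075   0.2384] yaw 80.11 shift [-0.1074  0.0162  0.1187] turn -0.8 open 0.0604 q [-0.29 -0.34  1.92 -0.    1.56 -0.12] t 23.2167
```

View pics/top2.png

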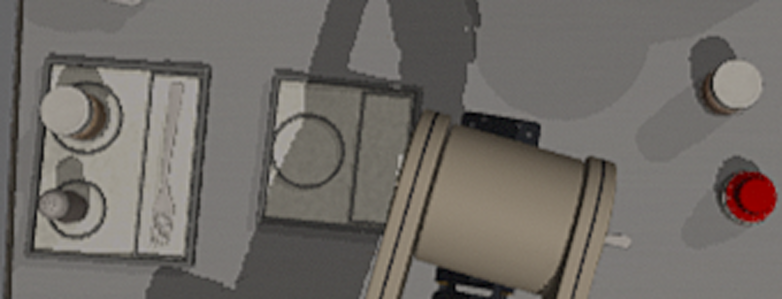

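Large tray looks right: jar standing in its ring at (85,118), salt in its ring at (75,208) and the fork inside the bay. On to the teaspoon.

>>> servo_tool(plan="-0.035 0.005 0 -0.8;-0.07 0.01 0.02 -0.8;-0.1 0.015 0.05 -0.8;-0.107 0.016 0.08 -0.8;-0.107 0.016 0.11 -0.8;-0.107 0.016 0.12 -0.8;-0.107 0.016 0.12 -0.8;-0.107 0.016 0.12 -0.8")

```text
t: 23.88
tool_pos: [0.4263, -0.1742, 0.1201]
orientation: [-2.372, -2.057, 0.001]
force: [1.3, 0.7, 1.3]
opening: 0.0605
gripper_force: 0.0
```

Run:
```python
from h import *
to(.423,-.184,.0195,80.9)
```

```text
pos [ 0.4263 -0.1742  0.1201] yaw 81.88 shift [-0.0103 -0.0017  0.1006] turn 1.0 open 0.0605 q [-0.5  -0.16  2.    0.    1.31 -0.36] t 23.8833
```

>>> servo_tool(plan="-0.01 -0.002 0.03 1;-0.01 -0.002 0.06 1;-0.01 -0.002 0.085 1;-0.01 -0.002 0.096 1;-0.01 -0.002 0.1 1;-0.01 -0.002 0.1 1;-0.01 -0.002 0.1 1")

```text
t: 24.47
tool_pos: [0.425, -0.1851, 0.0226]
orientation: [2.389, 2.036, 0.002]
force: [-0.5, -0.1, 1.1]
opening: 0.0602
gripper_force: 0.0
```

Run:
```python
from h import *
to(.423,-.184,.0195,80.9)
```

```text
pos [ 0.425  -0.1851  0.0226] yaw 80.87 shift [ 0.0008 -0.0021  0.0031] turn -0.0 open 0.0602 q [-0.52 -0.02  2.06  0.    1.1  -0.36] t 24.4667
```

>>> servo_tool(plan="0.001 -0.002 0.001 0;0.001 -0.002 0.001 0;0.001 -0.002 0.001 0")

```text
t: 24.72
tool_pos: [0.4223, -0.1836, 0.0207]
orientation: [2.39, 2.036, 0.001]
force: [-0.3, -0.1, 0.1]
opening: 0.0603
gripper_force: 0.0
```

>>> servo_tool(plan="0 0 0 0;0 0 0 0;0 0 0 0;0 0 0 0;0 0 0 0;0 0 0 0;0 0 0 0;0 0 0 0;0 0 0 0;0 0 0 0;0 0 0 0", grip=1, grip_force=20)

```text
t: 25.63
tool_pos: [0.4216, -0.1833, 0.0196]
orientation: [-2.392, -2.037, 0.0]
force: [0.1, -0.6, -0.1]
opening: 0.0084
gripper_force: 20.0
```

Run:
```python
from h import *
t=np.load('top2.npy',allow_pickle=True).item()
# small tray yaw from w5 divider line and outer edges (1.25x picture px)
w=np.load('w5.npy',allow_pickle=True).item()
for a,b,z in (((205,175),(217,305),.011),((160,172),(176,312),.016),((294,164),(299,313),.016),((160,172),(294,164),.016),((176,306),(299,315),.016)):
    P,Q=[onz(w,p[0]/1.25,p[1]/1.25,z)[:2] for p in(a,b)]; d=Q-P; print(P.round(3),Q.round(3),np.degrees(np.arctan2(d[1],d[0])).round(1))
to(.514,.047,.2,175)
print(status.read_state()['gripper_force'])
```

```text
[0.434 0.084] [0.592 0.066] -6.3
[0.421 0.024] [0.598 0.004] -6.6
[0.437 0.194] [0.605 0.175] -6.7
[0.421 0.024] [0.437 0.194] 84.6
[0.589 0.006] [0.608 0.174] 83.7
pos [ 0.4216 -0.1833  0.0196] yaw 80.83 shift [ 0.2421  0.0545 -0.1804] turn -94.2 open 0.0084 q [-0.52 -0.02  2.06  0.    1.1  -0.36] t 25.6333
19.987597167491913
```

>>> servo_tool(plan="0 0 -0.02 0;0 0 -0.05 0;0 0 -0.08 -5;0.02 0.004 -0.11 -12;0.05 0.01 -0.13 -19;0.08 0.016 -0.13 -26;0.11 0.022 -0.13 -33;0.14 0.028 -0.13 -40;0.17 0.034 -0.13 -47;0.2 0.04 -0.13 -54;0.22 0.045 -0.13 -61;0.24 0.049 -0.13 -68")

```text
t: 26.63
tool_pos: [0.5086, 0.0475, 0.1496]
orientation: [0.833, 3.029, 0.0]
force: [0.3, -1.1, -0.1]
opening: 0.0089
gripper_force: 20.0
```

>>> servo_tool(plan="0 0 0 -7;0 0 0 -14;0 0 0 -21;0 0 0 -25;0 0 0 -25;0 0 0 -25")

```text
t: 27.13
tool_pos: [0.5082, 0.0458, 0.1495]
orientation: [-0.173, -3.137, -0.0]
force: [1.0, -0.1, -0.3]
opening: 0.0087
gripper_force: 20.0
```

Run:
```python
from h import *
to(.5086,.0467,.06,173.7)
c=cam('wrist'); np.save('w7.npy',c,allow_pickle=True); cv2.imwrite('pics/w7.png',cv2.resize(c['image'][:300],None,fx=1.25,fy=1.25))
print(status.read_state()['gripper_force'])
```

```text
pos [0.5082 0.0458 0.1495] yaw 173.69 shift [-0.0004  0.0009  0.0895] turn -0.0 open 0.0087 q [-0.01 -0.06  1.84  0.    1.36 -1.47] t 27.1333
19.98735398054123
```

View pics/w7.png

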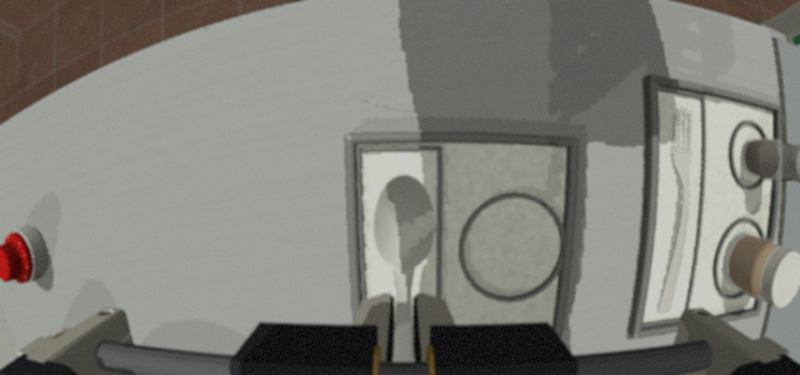

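Spoon is held straight over the small bay, bowl at (405,222), well ring at (512,246). Fork, salt and jar on the large tray all look well placed.

>>> servo_tool(plan="0 0.001 0.03 0;0 0.001 0.06 0;0 0.001 0.09 0;0 0.001 0.105 0;0 0.001 0.115 0;0 0.001 0.121 0;0 0.001 0.121 0;0 0.001 0.121 0;0 0.001 0.121 0")

```text
t: 27.93
tool_pos: [0.5097, 0.0468, 0.0301]
orientation: [0.169, 3.135, 0.0]
force: [0.3, -0.2, -0.1]
opening: 0.0087
gripper_force: 20.0
```

Run:
```python
from h import *
to(.5086,.0467,.0265,173.7); print(status.read_state()['force'])
```

```text
pos [0.5097 0.0468 0.0301] yaw 173.81 shift [ 0.0011 -0.0002  0.0036] turn 0.1 open 0.0087 q [-0.01  0.1   1.92 -0.    1.12 -1.47] t 27.9333
[ 0.25227151 -0.15697667 -0.14491719]
```

Lower by 2 mm, release, lift, then go for the second jar.

>>> servo_tool(plan="0 0 0.002 0;0 0 0.002 0;0 0 0.002 0")

```text
t: 28.18
tool_pos: [0.5087, 0.0468, 0.0271]
orientation: [0.169, 3.136, 0.0]
force: [0.2, 0.7, 0.7]
opening: 0.0089
gripper_force: 20.0
```

>>> servo_tool(plan="0 0 0 0;0 0 0 0;0 0 0 0;0 0 0 0;0 0 -0.02 0;0 0 -0.05 0;0 0 -0.08 0;0 0 -0.11 0;0 0 -0.14 0;0 0 -0.17 0;0 0 -0.2 0;0 0 -0.2 0", grip=0.6)

```text
t: 29.18
tool_pos: [0.5115, 0.0468, 0.234]
orientation: [0.168, 3.127, 0.001]
force: [0.8, 0.3, 0.4]
opening: 0.0185
gripper_force: 0.0
```

Run:
```python
from h import *
to(.55,-.27,.22,80)
```

```text
pos [0.5115 0.0468 0.234 ] yaw 173.83 shift [-0.0722 -0.3109  0.0144] turn 93.8 open 0.0185 q [-0.01 -0.11  1.74  0.    1.51 -1.47] t 29.1833
```

>>> servo_tool(plan="-0.012 -0.036 0 5;-0.024 -0.072 0 10;-0.036 -0.108 0 15;-0.048 -0.144 0 20;-0.06 -0.18 0 25;-0.072 -0.216 0 30;-0.084 -0.252 0 34;-0.096 -0.288 0 34;-0.106 -0.32 0 34;-0.116 -0.346 0 34;-0.116 -0.346 0 34;-0.116 -0.346 0 34", grip=-1)

```text
t: 30.18
tool_pos: [0.586, -0.3111, 0.2252]
orientation: [-1.082, -2.948, -0.001]
force: [0.2, 1.2, 0.1]
opening: 0.0917
gripper_force: 0.0
```

Run:
```python
from h import *
c=cam('wrist'); np.save('w8.npy',c,allow_pickle=True); to(.5905,-.3615,.23,140)
```

```text
pos [ 0.5862 -0.3097  0.2255] yaw 139.77 shift [-0.0367 -0.0367 -0.0045] turn -0.2 open 0.0924 q [-0.56  0.31  1.31  0.    1.53 -1.43] t 30.2333
```

>>> servo_tool(plan="-0.02 -0.02 0 0;-0.036 -0.036 0 0;-0.036 -0.036 0 0;-0.036 -0.036 0 0")

```text
t: 30.57
tool_pos: [0.5907, -0.3598, 0.2264]
orientation: [-1.079, -2.95, -0.001]
force: [-0.2, 0.6, -0.0]
opening: 0.0932
gripper_force: 0.0
```

Run:
```python
from h import *
a=np.load('w8.npy',allow_pickle=True).item(); b=cam('wrist'); np.save('w9.npy',b,allow_pickle=True)
g=[np.array(proj(c,[.5905,-.3615,.075])) for c in(a,b)]; print(g)
z=[]
for c,p in zip((a,b),g):
    u,v=np.maximum((p-60).astype(int),0); print(u,v); z.append(cv2.resize(c['image'][v:v+120,u:u+120],(390,390),interpolation=cv2.INTER_CUBIC))
cv2.imwrite('pics/c9.png',np.hstack(z)); to(.5905,-.3615,.2,140)
```

```text
[array([287.34654503, 229.79943949]), array([320.11576715, 196.36298199])]
227 169
260 136
pos [ 0.5909 -0.3591  0.2265] yaw 139.86 shift [-0.0013 -0.0021  0.0265] turn -0.1 open 0.0929 q [-0.62  0.38  1.21  0.    1.55 -1.49] t 30.6167
```

View pics/c9.png

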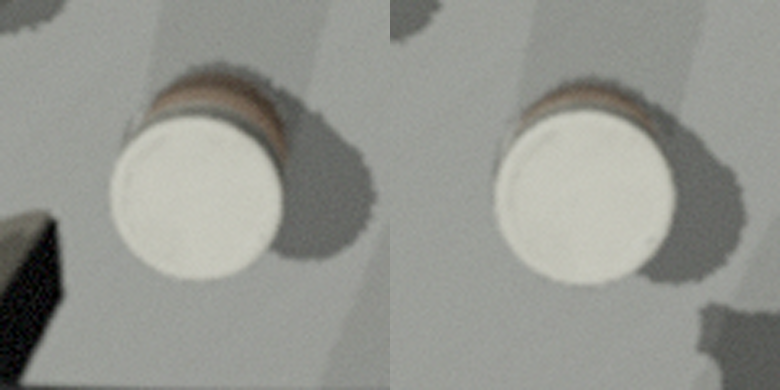

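The lid is at crop centres (197,198) and (195,197), so in both views it matches the prediction for (0.5905, −0.3615, 0.075) within a pixel. Position and height are confirmed; descending.

>>> servo_tool(plan="-0.001 -0.002 0.03 0;-0.001 -0.002 0.06 0;-0.001 -0.002 0.09 0;-0.001 -0.002 0.12 0;-0.001 -0.002 0.145 0;-0.001 -0.002 0.165 0;-0.001 -0.002 0.18 0;-0.001 -0.002 0.184 0;-0.001 -0.002 0.184 0;-0.001 -0.002 0.184 0")

```text
t: 31.45
tool_pos: [0.5911, -0.3624, 0.044]
orientation: [1.077, 2.949, -0.001]
force: [-0.2, -0.3, 0.3]
opening: 0.0932
gripper_force: 0.0
```

>>> servo_tool(plan="0 0 0 0;0 0 0 0;0 0 0 0;0 0 0 0;0 0 0 0;0 0 0 0;0 0 0 0;0 0 0 0", grip=1, grip_force=25)

```text
t: 32.12
tool_pos: [0.5904, -0.3629, 0.0431]
orientation: [1.079, 2.95, -0.001]
force: [-1.8, 0.0, 4.7]
opening: 0.0619
gripper_force: 25.0
```

Run:
```python
from h import *
to(.5185,.1362,.2,130); print(status.read_state()['gripper_force'])
```

```text
pos [ 0.5904 -0.3629  0.0431] yaw 139.83 shift [ 0.3768  0.3349 -0.1572] turn 9.8 open 0.0619 q [-0.62  0.53  1.37 -0.    1.25 -1.49] t 32.1167
25.000559091567993
```

>>> servo_tool(plan="0 0 -0.02 0;0 0 -0.05 0;0 0 -0.08 0;0.01 0.009 -0.11 0;0.035 0.031 -0.125 0;0.065 0.058 -0.13 0;0.095 0.084 -0.13 0;0.125 0.111 -0.13 0;0.155 0.138 -0.13 0;0.185 0.164 -0.13 0;0.215 0.191 -0.13 0;0.245 0.218 -0.13 0")

```text
t: 33.12
tool_pos: [0.5426, -0.036, 0.172]
orientation: [-1.079, -2.95, -0.0]
force: [0.8, 0.3, -1.7]
opening: 0.0613
gripper_force: 25.0
```

>>> servo_tool(plan="0.03 0.027 0 0;0.06 0.053 0 0;0.09 0.08 0 0;0.115 0.102 0 0;0.13 0.115 0 0;0.132 0.117 0.02 0;0.132 0.117 0.05 0;0.132 0.117 0.07 0;0.132 0.117 0.08 0;0.132 0.117 0.08 0;0.132 0.117 0.08 0")

```text
t: 34.03
tool_pos: [0.518, 0.1365, 0.0925]
orientation: [-1.079, -2.949, 0.001]
force: [0.5, 0.2, -1.8]
opening: 0.062
gripper_force: 25.0
```

Run:
```python
from h import *
to(.5185,.1362,.049,140); print(status.read_state()['gripper_force'])
```

```text
pos [0.518  0.1365 0.0925] yaw 139.82 shift [-0.0006  0.0002  0.0435] turn -0.2 open 0.062 q [ 0.16  0.08  1.82  0.    1.25 -0.71] t 34.0333
24.99961495399475
```

>>> servo_tool(plan="0 0 0.015 0;0 0 0.03 0;0 0 0.038 0;0 0 0.042 0;0 0 0.043 0;0 0 0.043 0;0 0 0.043 0")

```text
t: 34.62
tool_pos: [0.5191, 0.1367, 0.0507]
orientation: [1.079, 2.949, 0.001]
force: [0.6, -0.0, -1.9]
opening: 0.0618
gripper_force: 25.0
```

>>> servo_tool(plan="0 0 0 0;0 0 0 0;0 0 0 0;0 0 0 0;0 0 0 0;0 0 -0.02 0;0 0 -0.05 0;0 0 -0.08 0;0 0 -0.11 0;0 0 -0.14 0;0 0 -0.17 0;0 0 -0.17 0", grip=-1)

```text
t: 35.62
tool_pos: [0.5215, 0.1372, 0.2273]
orientation: [1.076, 2.942, 0.008]
force: [1.3, 0.6, 0.7]
opening: 0.093
gripper_force: 0.0
```

>>> servo_tool(plan="-0.01 -0.04 -0.02 0;-0.02 -0.08 -0.04 0;-0.03 -0.12 -0.06 0;-0.04 -0.16 -0.08 0;-0.05 -0.2 -0.1 0;-0.05 -0.2 -0.1 0;-0.05 -0.2 -0.1 0")

```text
t: 36.2
tool_pos: [0.4272, -0.0515, 0.3224]
orientation: [1.083, 2.944, -0.001]
force: [0.3, -0.5, 0.1]
opening: 0.0929
gripper_force: 0.0
```

Run:
```python
from h import *
c=cam('top'); s=cam('scene'); to(.4,0,.3)
cv2.imwrite('pics/end.png',np.vstack([cv2.resize(c['image'][140:270,130:470],(780,298),interpolation=cv2.INTER_CUBIC),cv2.resize(s['image'][150:310,170:440],(500,296),interpolation=cv2.INTER_CUBIC)[:, :].copy() if 0 else cv2.copyMakeBorder(cv2.resize(s['image'][150:310,170:440],(500,296)),0,0,0,280,0)]))
```

```text
pos [ 0.4277 -0.0488  0.3197] yaw 139.71 shift [0.0527 0.0193 0.0197] turn None open 0.0931 q [-0.23 -0.36  1.79  0.    1.71 -1.1 ] t 36.3
```

View pics/end.png

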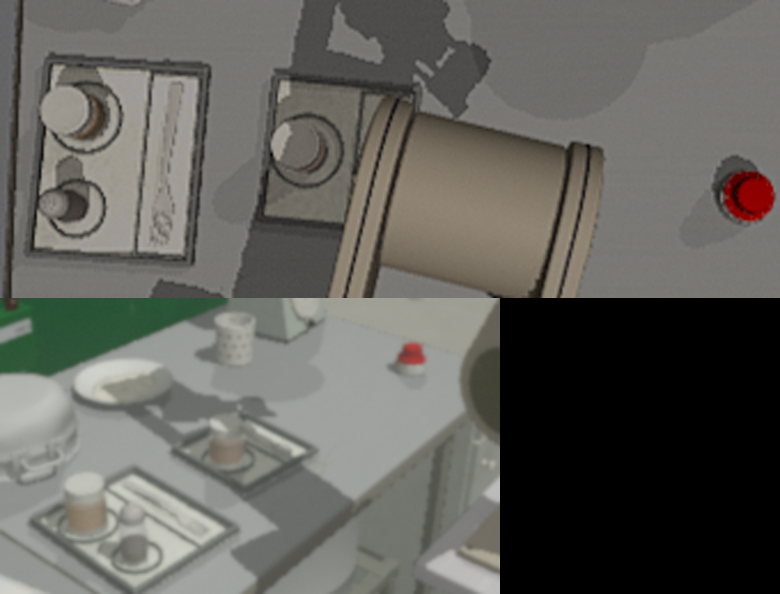

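Both jars and the salt stand upright inside their rings, the fork is in its bay and the timer at (748,195) is untouched. The arm hides the teaspoon from above, though the scene view shows it in its bay around (270,440). I've used all my picture views, so I'll move the arm clear and check the spoon by numbers.

>>> servo_tool(plan="-0.01 -0.04 0 0;-0.02 -0.08 0 0;-0.03 -0.12 0 0;-0.04 -0.16 0 0;-0.05 -0.2 0 0;-0.05 -0.2 0 0;-0.05 -0.2 0 0")

```text
t: 36.88
tool_pos: [0.3362, -0.2342, 0.3181]
orientation: [-1.084, -2.946, -0.002]
force: [0.2, 0.3, 0.1]
opening: 0.0932
gripper_force: 0.0
```

Run:
```python
from h import *
yw=np.radians(-6.3); X=np.array([np.cos(yw),np.sin(yw)]); Y=np.array([-X[1],X[0]]); C=np.array([.5086,.0467])
for n in('top','scene'):
    c=cam(n); g=cv2.cvtColor(c['image'],cv2.COLOR_BGR2GRAY).astype(int)
    print(n)
    for v in np.arange(.026,-.027,-.004):
        r=[]
        for u in np.arange(-.072,.073,.006):
            p=C+u*X+v*Y; q=np.round(proj(c,[*p,.009])).astype(int); r.append(g[q[1],q[0]])
        print(*['%3d'%k for k in r])
```

```text
top
 45  86  67  57  51  86  75  63 100 103  72  74 101 100  71  70 103 102  89  74  95 156 134 114 153
 95 105 107 102 108 111 110 115 112 112 106 112 113 112 111 113 115 111 113 110 109 155 167 167 166
 93 112 100  99  97  98  97 106 111 112 105 110 108 108 113 112 108 107 111 110 109 107 129 127 121
 98 101  97  96  97  93  94  97  93 101  96  97  99 100 107 108 114 110 109 111 111 106 112 111 110
 97  93  95 101 104  99  94  92  82  93  99  94  94  94  92  98 103  84 101 101 107  93  87 110 109
 75  92  94 103 101  99  98  90  89  89  94  91 102  87  87  93  89  95  93  92  87  91  84  93 105
 76 115  91  93  96  97  96  93  82  89  98 102 102 103  97  96  98  96  95  93  94  93  95  93 106
 87 114 104  90  88  91  91  87  80  91  85  99 107 101 100 101  91  97 101  94  94  99  96 105 107
 94 108 110  99  83  83  80  80  84 111 108 109 110 105 108 110 106 107 112 106 105 107 107 111 109
 98 112 111 108 107  86  89  90 108 113 112 109 109 111 112 109 108 112 113 109 109 114 107 110 111
 98 114 111 110 111 114 106 108 108 112 110 109 112 108 110 108 109 112 113 107 109 111 107 110 
[... 1009 characters left out ...]

118 134 125 118 121 127 129 125 126 126 126 131 132 132 131 132 131 128 123 128 126 132 170 183 196
127 133 135 118 122 127 128 128 126 130 130 134 133 133 132 132 131 132 126 130 134 132 151 185 193
119 138 133 123 122 126 128 129 132 137 134 134 135 135 133 135 132 132 133 130 136 136 137 164 189
127 133 138 134 134 126 128 132 131 138 138 137 135 137 137 136 137 138 135 136 138 139 138 143 189
118 134 134 136 134 133 131 132 132 130 138 137 131 137 136 132 137 137 130 133 137 132 137 129 152
114 134 130 122 133 130 125 125 127 130 127 133 131 123 131 126 127 133 127 123 131 126 118 129 123
 97 116 125 122 115 107 125 118 107 121 118 108 126 115 106 126 118 110 119 115 107 118 108 108 112
```

The spoon (values below about 104) runs from u ≈ −0.065 to +0.066 m about the bay centre. The bowl spans v −0.010 to +0.018 m, inside the ±0.028 bay.

```bash
python3 -c "
from plant import robot
print(robot.close_job())"
```

```text
the job is handed in; nothing more can be done
None
```

Both trays are made up as asked and the job was handed in at about 37 s of the 128 s limit: fork, jar and salt on the large tray, teaspoon and the other jar on the small one, and the timer left where it stood.

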